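# Find the clear slot with a feeler gauge

## Task

Broken picks are stuck out of sight in three of the four slots of the leaning orange-faced pick holder. Take the feeler gauge from its wooden rest, gently try its blade in the slots without forcing it where it jams, and leave it standing in the one clear slot with its collar fully home on the face. Leave everything else where it is.

Things in the scene. Friction and masses are not known exactly. Their poses are not given: they have to be found in the camera images.
- gauge: feeler gauge, about 60 g, upright in its rest at the start. Origin: centre of its brass collar's underside; z from blade to grip, y through the blade's thickness. Red grip 24 (x) by 12 (y), from 4 to 54 above the origin; collar 30 (x) by 20 (y), 0 to 4 above it; steel blade below it, 22 wide (x; 17 in the last 4), 3 thick (y), 34 long along -z.
- gauge_tip (a point): centre of the blade's end, at (0, 0, -34) in the gauge's frame
- rest: fixed dark wooden block 56 x 51 x 45 high in which the gauge stands at the start, collar on its top, blade in its 28 x 9 pocket, axes alike. Origin: centre of its underside.
- holder: fixed black pick holder with an orange face, on a grey foot 92 x 145, about 80 high. Origin on the cart's top, z up. Its face looks up and to -x (the robot's side), normal 35 deg from z: a blade goes in along (0.574, 0, -0.819). Four slots in a row along y, 34 apart, each 7 (y) by 26 (up the slope), 44 deep. Exactly one is clear, a different one each run; in the others a stuck pick (springy, 3 N/mm, gives 4 at most) stops the blade 10 to 23 deep.
- slot_a (a point): centre of the mouth of slot 1 of 4, counted from the holder's +y end, on the leaning face, at (0, 51, 62) in the holder's frame; axes as the holder's
- slot_b (a point): centre of the mouth of slot 2 of 4, counted from the holder's +y end, on the leaning face, at (0, 17, 62) in the holder's frame; axes as the holder's
- slot_c (a point): centre of the mouth of slot 3 of 4, counted from the holder's +y end, on the leaning face, at (0, -17, 62) in the holder's frame; axes as the holder's
- slot_d (a point): centre of the mouth of slot 4 of 4, counted from the holder's +y end, on the leaning face, at (0, -51, 62) in the holder's frame; axes as the holder's
- harmonica_1: harmonica in a closed silver case, 40 x 125 x 28 high. A bystander; origin: centre of its underside.
- harmonica_2: second harmonica in a closed silver case, 40 x 125 x 28 high. A bystander; origin: centre of its underside.
- offcut: koa fretboard offcut lying flat, 55 x 200 x 8. A bystander; origin: centre of its underside.
- shaker: hard blue silicone wrist shaker, a ring of 80 outer diameter, 24 high. A bystander; origin: centre of its underside.
- coaster: white ceramic coaster, 96 diameter, 8 high. A bystander; origin: centre of its underside.
- polish: amber bottle of polish, 44 diameter, 110 high. A bystander; origin: centre of its underside.
Things that resemble listed ones, but are neither listed nor needed, are in the scene too. Of the things that look like the gauge, the smallest one is meant.

How it is judged:
By the outcome, as a careful person would: the job done as asked, in the order asked, and still so for the second after the job is handed in, with the robot touching nothing.
It also fails if it takes over 54 s, if anything falls off the work surface, if the arm or the gripper's body presses on something with over 40 N, if the wrist force passes 120 N, or if a joint passes its speed limit or range.

## Robot

A 6-joint arm with a two-finger parallel gripper is mounted at the origin on the work surface. World frame = base frame: x ahead of the robot, y to its left, z up, the work surface at z = 0. Lengths are in m, angles in rad, forces in N, time in s.
With the tool pointing down it reaches from about 0.375 to 0.9 m from the base axis. Payload 3.1 kg.
Tool frame: the origin (TCP) lies at the very end of the fingers, on their centre line; the grasp point (between the pads) lies 19 mm behind it; z points along the fingers, y is the line along which they close (so a half turn about z gives the same grasp; the last joint's range is limited). The gripper opens to 87 mm and grips with 3 to 60 N. Pads are 19 mm wide; open, the fingers measure 117 mm over their backs; the gripper's body (75 mm by 190 mm) begins 51 mm behind the grasp point.
Start: joints at [-1.433, 0.527, 1.433, -0, 1.181, -0.178], TCP at [0.194, -0.594, 0.223] pointing down, gripper open.
Joint ranges: [-3.08, 3.08], [-0.75, 2.2], [0.22, 2.44], [-1.43, 4.57], [0, 2.65], [-2.85, 2.85]. Speed limits (rad/s): [2.79, 2.79, 3.14, 3.14, 3.14, 3.14].

## Interface

Orientations are given as a unit quaternion [x, y, z, w].
In Python, from rig import robot gives the robot as it stands. The module is installed in compiled form; this text tells all that it offers.
- The arm moves only by the tool servo_tool, never from a script. Its argument "rows" is one flat list of numbers, 5 for each row, row after row: the closure, from -1 (fully open) to 1 (shut), so that 0 is half open, then the shift along the tool's x, y, z in m, then the turn about the tool's z in degrees. A call has 1 to 5 rows; each row shifts and turns the commanded pose from where the row before left it, along the tool's axes as they then stand; what a row does not reach is not made up. A row lasts 1/12 s, in which the tool goes at most 41.7 mm and 7.16 degrees, less where a joint would pass 70% of its speed; a pose out of reach is approached as far as the arm can. A call with a gripper value outside its range is refused whole. The fingers move at their own pace and stop on an object; "newtons" is the grip in N (left out, the last holds). Time passes only in rows, so rows that do not move let the fingers close. It gives the time, the measured TCP pose, the force, the opening and the grip force at its end, in the units of the state.
- robot.get_obs(): the state, without advancing time (a new reading comes with each control period).
- robot.camera(name): name is "scene" or "top"; returns a dict with "pixels" (400x640x3 uint8, red, green, blue), "intrinsics" (3x3 intrinsics, pixels), "rvec" (rotation vector, rad) and "tvec" (3), from world to camera coordinates, as OpenCV has them. Camera axes: x right, y down, z forward; pixel columns grow to the right and rows downward; lengths in m; the calibration is good to about 2 mm. A picture is of the moment at which its call begins. There is no depth.
- robot.hand_in(): hands the job in; it is judged then, once.
Trained networks look in a picture, given as the dict that the camera call returned (one of the last four; its "shot" number tells which), for a name from the list of things; names that differ only in an ending like _2 or _b are one class to them, and where a whole thing is asked for, a point or a joint stands for the part that bears it (a point fixed in the world has none). Each returns a list of dicts, best first, with "score" (0 to 1); they miss things now and then, are a little off and sometimes report something else, mostly with a low value. They report only what shows in the picture. A call takes as long as a camera call. They do not tell look-alikes from the thing itself.
- robot.spot_in(picture, query): "at" ([x, y, z] in m, in world coordinates, good to about 4 mm: the middle of the surface that is visible of it).
- robot.outline_of(picture, query): "region" (400x640 bool, what is visible of it).
- robot.place_of(picture, query): "at" ([x, y, z] in m, in world coordinates, good to about 4 mm: a listed point, or the origin of a listed thing).
The state is a dict: "time": time; "q": joint angles; "joint_velocities": joint speeds; "joint_torque": joint torques, N m; "position": TCP position; "tool_rot": TCP orientation; "ft_force": force on the tool from outside, world axes, zero at the start; "moment": the same for the moment, N m; "grip_width": finger opening in m; "grip_force": force on a finger pad.
Only numpy, scipy, OpenCV 4.12 (cv2) and the standard library are available. Lean on these libraries where they do the work, as an engineer would, in place of code of your own. Each camera call takes 0.05 s, during which the arm holds its last target. There are 200 camera calls.

## Working session

There is one attempt and no reset: what is moved stays moved. The work goes in short steps, Python scripts to look and compute and a tool call to move; the robot and the scene stay as the last step left them, time stands still between calls to the robot, and variables do not carry over. Pictures are saved under pics/ and viewed, at most 10 in all, crops included, and the job is handed in when it is done.

Besides the shell and the picture viewer there is one more tool, called in YAML: its name, and indented under it one key for each argument. servo_tool: Moves the arm, as the interface text tells. Its arguments: {"type":"object","properties":{"rows":{"type":"array","items":{"type":"number"}},"newtons":{"type":"number"}},"required":["rows"]}

```bash
mkdir -p pics; cat > h.py <<'E'
import numpy as np, cv2
from rig import robot
def ray(c,u,v):
    R=cv2.Rodrigues(np.array(c["rvec"],float))[0]; t=np.array(c["tvec"],float).ravel()
    d=R.T@np.linalg.inv(c["intrinsics"])@np.array([u,v,1.]); return -R.T@t,d
def at_z(c,u,v,z):
    o,d=ray(c,u,v); return o+d*(z-o[2])/d[2]
def proj(c,P):
    return cv2.projectPoints(np.array(P,float).reshape(-1,3),np.array(c["rvec"],float),np.array(c["tvec"],float),np.array(c["intrinsics"],float),None)[0].reshape(-1,2)
def save(c,n,crop=None,s=1):
    im=c["pixels"][:,:,::-1]
    if crop: x0,y0,x1,y1=crop; im=im[y0:y1,x0:x1]
    cv2.imwrite("pics/"+n,cv2.resize(im,None,fx=s,fy=s,interpolation=cv2.INTER_CUBIC))
E
python3 - <<'E'
from h import *
np.set_printoptions(precision=4,suppress=True)
o=robot.get_obs(); print(o["time"],o["position"],o["tool_rot"],o["grip_width"])
for n in("scene","top"):
    c=robot.camera(n); save(c,n+"0.png")
    print(n,ray(c,320,200))
    for q in("gauge","rest","holder","slot_a","slot_d","harmonica_1","offcut","shaker","coaster","polish"):
        print(q,[(round(d["score"],2),np.array(d["at"]).round(4).tolist(),proj(c,d["at"]).round().tolist()) for d in robot.place_of(c,q)][:5])
print(robot.get_obs()["time"])
E
```

```text
0.0 [ 0.194  -0.5933  0.2215] [ 0.9876  0.1572  0.     -0.0011] 0.08688041596959269
scene (array([0.9764, 0.7982, 0.6443]), array([-0.409 , -0.7229, -0.5572]))
gauge [(0.95, [0.3756, 0.2429, 0.045], [[428.0, 230.0]]), (0.84, [0.5447, 0.2219, 0.0467], [[362.0, 246.0]]), (0.6, [0.4526, 0.2057, 0.0431], [[392.0, 231.0]])]
rest [(0.67, [0.4539, 0.2055, -0.0018], [[389.0, 246.0]])]
holder [(0.7, [0.58, -0.1207, -0.0006], [[281.0, 193.0]]), (0.32, [0.455, 0.2059, -0.0021], [[389.0, 247.0]])]
slot_a [(0.92, [0.5798, -0.0641, 0.0624], [[289.0, 183.0]]), (0.63, [0.5831, -0.1329, 0.0578], [[277.0, 172.0]]), (0.6, [0.584, -0.0994, 0.0624], [[282.0, 177.0]]), (0.56, [0.5846, -0.1659, 0.0648], [[272.0, 165.0]])]
slot_d [(0.92, [0.5798, -0.0641, 0.0624], [[289.0, 183.0]]), (0.63, [0.5831, -0.1329, 0.0578], [[277.0, 172.0]]), (0.6, [0.584, -0.0994, 0.0624], [[282.0, 177.0]]), (0.56, [0.5846, -0.1659, 0.0648], [[272.0, 165.0]])]
harmonica_1 [(0.74, [0.7628, 0.0655, -0.0008], [[242.0, 253.0]]), (0.55, [0.7564, -0.1491, 0.0015], [[215.0, 204.0]]), (0.21, [0.5827, -0.1326, 0.0587], [[277.0, 172.0]])]
o
[... 743 characters left out ...]
7.0, 193.0]]), (0.85, [0.5853, -0.1668, 0.0614], [[437.0, 190.0]]), (0.81, [0.58, -0.1344, 0.0605], [[423.0, 193.0]])]
slot_d [(0.9, [0.5831, -0.0643, 0.0642], [[391.0, 192.0]]), (0.85, [0.5806, -0.0995, 0.0584], [[407.0, 193.0]]), (0.85, [0.5853, -0.1668, 0.0614], [[437.0, 190.0]]), (0.81, [0.58, -0.1344, 0.0605], [[423.0, 193.0]])]
harmonica_1 [(0.78, [0.7539, -0.1506, 0.003], [[421.0, 126.0]]), (0.58, [0.7618, 0.0618, 0.0003], [[333.0, 125.0]])]
offcut [(0.81, [0.3859, -0.2049, -0.0026], [[453.0, 280.0]])]
shaker [(0.91, [0.6513, 0.1984, 0.0007], [[277.0, 172.0]])]
coaster [(0.62, [0.3804, 0.0298, 0.0019], [[351.0, 285.0]])]
polish [(0.21, [0.5814, -0.1161, 0.0011], [[411.0, 197.0]])]
1.1
```

View pics/scene0.png

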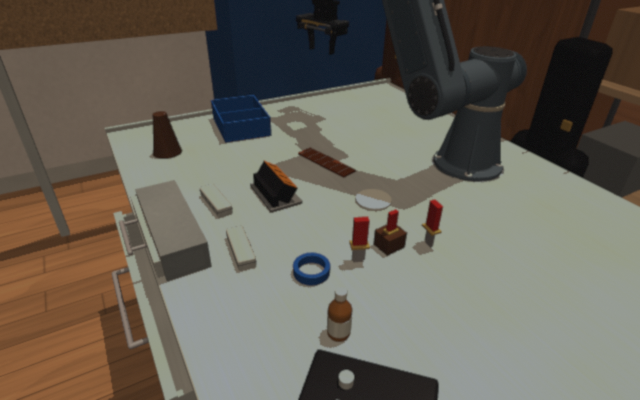

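View pics/top0.png

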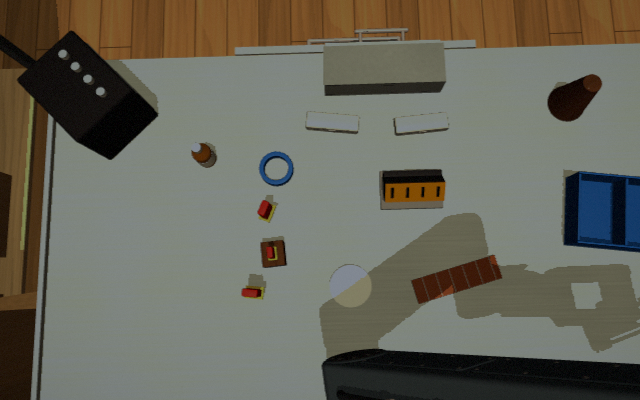

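Candidates for the gauge are the scene pixels (360,235), (392,225) and (433,217). The middle one, (392,225), is smallest and stands in the wooden block. I'll check it in a close crop and measure the yaw.

```bash
python3 - <<'E'
from h import *
np.set_printoptions(precision=4,suppress=True)
a=robot.camera("scene"); c=robot.camera("top")
A=cv2.resize(a["pixels"][190:275,335:460,::-1],(750,510),interpolation=cv2.INTER_CUBIC)[:, :400*750//750]
B=cv2.resize(c["pixels"][190:310,225:315,::-1],(382,510),interpolation=cv2.INTER_CUBIC)
A=cv2.resize(a["pixels"][200:270,340:398+12,::-1],(410,510),interpolation=cv2.INTER_CUBIC)
cv2.imwrite("pics/crop1.png",np.hstack([A,B]))
for q,z in(("rest",.045),("gauge",.1),("holder",.06)):
    for d in robot.outline_of(c,q)[:4]:
        m=d["region"].astype(np.uint8); ct=max(cv2.findContours(m,0,2)[0],key=cv2.contourArea).reshape(-1,2)
        W=np.array([at_z(c,u,v,z)[:2] for u,v in ct],np.float32)
        print(q,d["score"],m.sum(),cv2.minAreaRect(W*1000))
    print([ (round(d["score"],2),np.round(d["at"],4)) for d in robot.spot_in(c,q)])
E
```

```text
rest 0.61 408 ((454.2152404785156, 204.28759765625), (54.503929138183594, 53.176292419433594), 5.616925239562988)
[(0.79, array([0.4496, 0.2022, 0.0409]))]
gauge 0.82 238 ((544.7794799804688, 212.68203735351562), (31.489274978637695, 38.44815444946289), 66.29428100585938)
gauge 0.73 1395 ((380.6425476074219, 36.634674072265625), (86.23908996582031, 85.06439208984375), 88.53075408935547)
gauge 0.66 256 ((372.2233581542969, 241.83285522460938), (46.67008590698242, 25.926799774169922), 83.0003890991211)
gauge 0.17 2351 ((583.1202392578125, -104.56687927246094), (140.43017578125, 85.25221252441406), 89.58045959472656)
[(0.83, array([0.5493, 0.2133, 0.0978])), (0.6, array([0.3719, 0.2407, 0.1027]))]
holder 0.72 2553 ((590.0599975585938, -111.09375762939453), (146.1125030517578, 93.13008880615234), 89.97120666503906)
holder 0.56 2169 ((388.1979675292969, -195.22119140625), (54.67660903930664, 194.0988311767578), 15.094167709350586)
[(0.92, array([ 0.5871, -0.1119,  0.0553]))]
```

View pics/crop1.png

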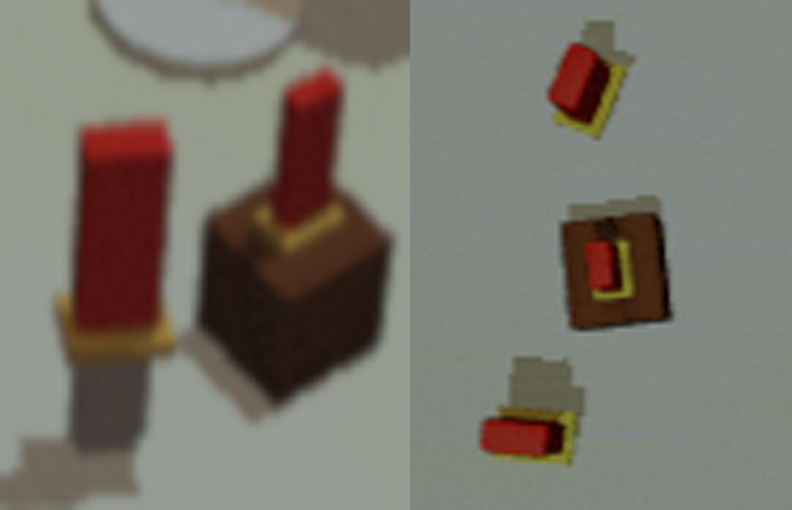

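The crop confirms it: the middle object, at crop (310,150) and top pixel about (272,252), has the narrowest grip and stands in the wooden rest, yawed about 5.5°. I'm moving to it now.

servo_tool:
  rows: [-1,0,0,0,6.3,-1,0,0,0,6.3,-1,0.0214,-0.0308,0,0,-1,0.0214,-0.0308,0,0,-1,0.0214,-0.0308,0,0]
  newtons: 20

```text
time: 1.92
position: [0.2493, -0.4951, 0.2223]
tool_rot: [0.999, 0.047, 0.0, -0.0]
ft_force: [-0.2, 0.1, -0.2]
grip_width: 0.0869
grip_force: 0.0
```

servo_tool:
  rows: [-1,0.0214,-0.0308,0,0,-1,0.0214,-0.0308,0,0,-1,0.0214,-0.0308,0,0,-1,0.0214,-0.0308,0,0,-1,0.0214,-0.0308,0,0]

```text
time: 2.33
position: [0.3415, -0.3309, 0.2228]
tool_rot: [0.999, 0.048, 0.0, 0.0]
ft_force: [0.4, -0.5, 0.5]
grip_width: 0.0869
grip_force: 0.0
```

servo_tool:
  rows: [-1,0.0214,-0.0308,0,0,-1,0.0214,-0.0308,0,0,-1,0.0214,-0.0308,0,0,-1,0.0214,-0.0308,0,0,-1,0,0,0,0]

```text
time: 2.75
position: [0.4159, -0.1958, 0.2227]
tool_rot: [0.999, 0.051, 0.0, -0.001]
ft_force: [-0.7, -0.7, 0.3]
grip_width: 0.0871
grip_force: 0.0
```

servo_tool:
  rows: [-1,0.0071,-0.0363,0,0,-1,0.0071,-0.0363,0,0,-1,0.0071,-0.0363,0,0,-1,0.0071,-0.0363,0,0,-1,0.0071,-0.0363,0,0]

```text
time: 3.17
position: [0.4324, -0.0163, 0.2228]
tool_rot: [0.999, 0.048, 0.0, 0.0]
ft_force: [1.1, -0.5, -0.5]
grip_width: 0.0867
grip_force: 0.0
```

servo_tool:
  rows: [-1,0.0071,-0.0363,0,0,-1,0.0071,-0.0363,0,0,-1,0.0071,-0.0363,0,0,-1,0.0071,-0.0363,0,0,-1,0.0071,-0.0363,0,0]

```text
time: 3.58
position: [0.4504, 0.1681, 0.2228]
tool_rot: [0.999, 0.048, 0.0, 0.0]
ft_force: [1.0, -0.8, 0.6]
grip_width: 0.0872
grip_force: 0.0
```

servo_tool:
  rows: [-1,0.0071,-0.0363,0,0,-1,0,0,0.03,0,-1,0,0,0.03,0,-1,0,0,0,0]

```text
time: 3.92
position: [0.4503, 0.2031, 0.1585]
tool_rot: [0.999, 0.049, -0.005, 0.001]
ft_force: [-1.0, -0.5, 0.1]
grip_width: 0.0871
grip_force: 0.0
```

```bash
python3 - <<'E'
from h import *
c=robot.camera("scene"); o=robot.get_obs(); print(o["position"],o["tool_rot"],proj(c,o["position"]))
save(c,"s2.png",(330,120,490,270),4)
t=robot.camera("top"); save(t,"t2.png")
E
```

```text
[0.45163888 0.20294987 0.1604982 ] [ 9.98829482e-01  4.82407972e-02 -3.48395748e-03  5.93816984e-04] [[397.00932177 186.79292036]]
```

View pics/s2.png

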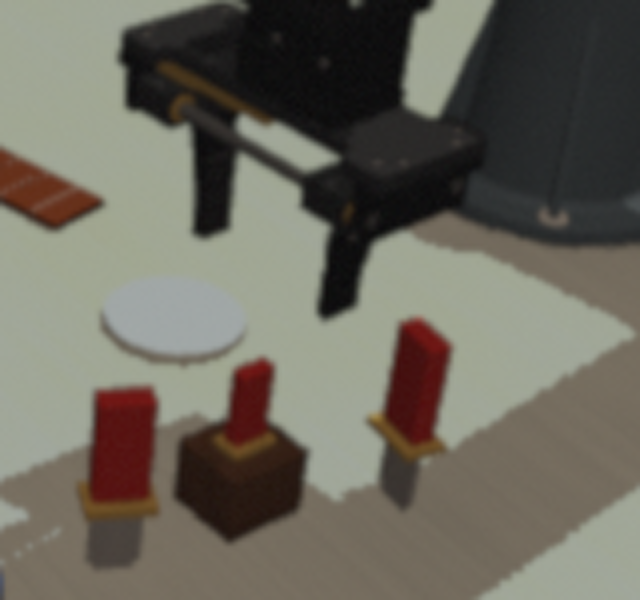

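The gripper is above the rest. The gauge's red top centre is at about pixel (393,212), and the look-alikes stand clear to either side.

```bash
python3 - <<'E'
from h import *
np.set_printoptions(precision=4,suppress=True)
c=robot.camera("scene"); print(at_z(c,393,212,.099)); 
hsv=cv2.cvtColor(c["pixels"],cv2.COLOR_RGB2HSV)
m=((hsv[...,0]<8)|(hsv[...,0]>172))&(hsv[...,1]>150)&(hsv[...,2]>60)
n,l,s,ce=cv2.connectedComponentsWithStats(m.astype(np.uint8))
print([(s[i],ce[i]) for i in range(1,n) if s[i][4]>30])
# project model centroid of grip for hypothesis
from itertools import product
y=np.radians(5.5);X=np.array([np.cos(y),np.sin(y),0]);Y=np.array([-np.sin(y),np.cos(y),0])
for p in((.454,.2045),(.45,.2045),(.454,.2)):
    P=[np.array([*p,.045])+a*.012*X+b*.006*Y+np.array([0,0,z]) for a,b,z in product((-1,1),(-1,1),(.004,.054))]
    q=proj(c,P).astype(np.float32); print(p,q.min(0),q.max(0))
print(robot.get_obs()["position"])
E
```

```text
[0.4571 0.2071 0.099 ]
[(array([427, 201,  15,  30, 308], dtype=int32), array([433.8052, 215.0584])), (array([386, 211,  12,  20, 159], dtype=int32), array([391.7233, 220.673 ])), (array([353, 218,  16,  27, 379], dtype=int32), array([360.1504, 230.9894]))]
(0.454, 0.2045) [385.3051 207.9946] [399.2878 232.1444]
(0.45, 0.2045) [386.7321 207.5142] [400.7262 231.6258]
(0.454, 0.2) [384.1326 206.9769] [398.0387 231.0558]
[0.4545 0.203  0.1632]
```

servo_tool:
  rows: [-1,0,-0.001,0.035,0,-1,0,0,0.035,0,-1,0,0,0.027,0,-1,0,0,0,0]

```text
time: 4.4
position: [0.4525, 0.2032, 0.0633]
tool_rot: [0.999, 0.047, -0.003, 0.0]
ft_force: [-0.5, -0.2, -0.2]
grip_width: 0.0871
grip_force: 0.0
```

servo_tool:
  rows: [0.9,0,0,0,0,0.9,0,0,0,0,0.9,0,0,0,0,0.9,0,0,0,0,0.9,0,0,0,0]
  newtons: 10

```text
time: 4.82
position: [0.4549, 0.2046, 0.0671]
tool_rot: [0.999, 0.048, 0.002, -0.0]
ft_force: [-0.2, 0.1, 0.1]
grip_width: 0.0619
grip_force: 0.0
```

servo_tool:
  rows: [0.9,0,0,0,0,0.9,0,0,0,0,0.9,0,0,0,0]

```text
time: 5.07
position: [0.4539, 0.2044, 0.0659]
tool_rot: [0.999, 0.048, 0.0, -0.0]
ft_force: [0.8, 0.1, -0.7]
grip_width: 0.0412
grip_force: 0.0
```

servo_tool:
  rows: [0.9,0,0,0,0,0.9,0,0,0,0,0.9,0,0,0,0,0.9,0,0,0,0,0.9,0,0,0,0]

```text
time: 5.48
position: [0.4537, 0.2044, 0.0654]
tool_rot: [0.999, 0.048, -0.0, -0.0]
ft_force: [0.5, 0.3, -0.4]
grip_width: 0.0121
grip_force: 10.0
```

servo_tool:
  rows: [0.9,0,0,0,0,0.9,0,0,-0.01,0,0.9,0,0,-0.01,0,0.9,0,0,-0.008,0,0.9,0,0,0,0]

```text
time: 5.9
position: [0.4553, 0.2047, 0.0957]
tool_rot: [0.999, 0.048, 0.002, -0.0]
ft_force: [0.8, 0.1, -0.1]
grip_width: 0.0119
grip_force: 10.0
```

The gauge is held. The tool can't tilt, so I'll lean the gauge 35° between the pads by levering its tip against the pocket edge.

servo_tool:
  rows: [0.9,-0.01,0,0.001,0,0.9,-0.01,0,0.0014,0,0.9,0,0,0,0]

```text
time: 6.15
position: [0.4307, 0.2021, 0.0909]
tool_rot: [0.999, 0.048, -0.002, 0.0]
ft_force: [0.4, 0.5, 0.2]
grip_width: 0.012
grip_force: 10.0
```

servo_tool:
  rows: [0.9,-0.0115,0,0.0021,0,0.9,-0.0055,0,0.002,0,0.9,-0.005,0,0.002,0,0.9,0,0,0,0]

```text
time: 6.48
position: [0.4101, 0.2001, 0.0845]
tool_rot: [0.999, 0.048, -0.001, 0.0]
ft_force: [-0.3, 0.6, -0.3]
grip_width: 0.0123
grip_force: 10.0
```

```bash
python3 - <<'E'
from h import *
c=robot.camera("scene"); o=robot.get_obs(); print(o["position"],o["ft_force"],o["grip_width"])
save(c,"s3.png",(340,150,460,260),5)
E
```

```text
[0.41053064 0.20014507 0.08461305] [ 0.22071012 -0.03580886  0.04418525] 0.011980479052714531
```

View pics/s3.png

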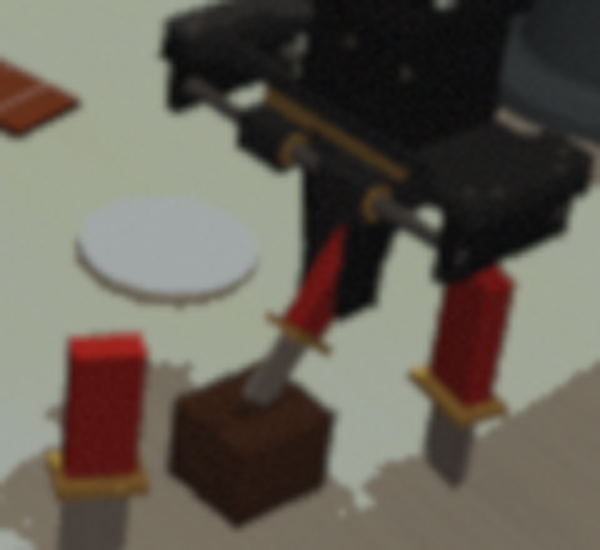

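The picture shows the gauge leaning about 35°, with its blade tip still in the pocket at crop (258,395). I'll lift it, square the yaw and carry it to slot a.

servo_tool:
  rows: [0.9,0,0,-0.02,0,0.9,0,0,-0.03,0,0.9,0,0,-0.03,0,0.9,0,0,0,5.5,0.9,0.0151,0.0331,0,0]
  newtons: 20

```text
time: 6.95
position: [0.4249, 0.1706, 0.1665]
tool_rot: [1.0, 0.001, -0.0, -0.001]
ft_force: [0.1, -0.2, -1.7]
grip_width: 0.0123
grip_force: 20.0
```

servo_tool:
  rows: [0.9,0.0151,0.0331,0,0,0.9,0.0151,0.0331,0,0,0.9,0.0151,0.0331,0,0,0.9,0.0151,0.0331,0,0,0.9,0.0151,0.0331,0,0]

```text
time: 7.37
position: [0.502, 0.0003, 0.1646]
tool_rot: [1.0, -0.0, -0.001, -0.0]
ft_force: [1.3, 0.0, -0.7]
grip_width: 0.0121
grip_force: 20.0
```

servo_tool:
  rows: [0.9,0.0151,0.0331,0.01,0,0.9,0.0151,0.0331,0.01,0,0.9,0,0,0.01,0,0.9,0,0,0,0,0.9,0,0,0,0]

```text
time: 7.78
position: [0.5308, -0.0639, 0.1339]
tool_rot: [1.0, -0.0, -0.002, -0.001]
ft_force: [-0.7, -0.4, -0.7]
grip_width: 0.0119
grip_force: 20.0
```

```bash
python3 - <<'E'
from h import *
np.set_printoptions(precision=4,suppress=True)
c=robot.camera("scene"); t=robot.camera("top"); o=robot.get_obs(); print(o["time"],o["position"],o["tool_rot"],o["ft_force"],o["grip_width"])
for k in(c,t):
  for q in("gauge_tip","gauge","slot_a"):
    print(q,[(round(d["score"],2),np.round(d["at"],4)) for d in robot.place_of(k,q)][:4])
G=np.array(o["position"])+[0,0,.019]
u=np.array([.574,0,-.819]); v=np.array([.819,0,.574])
im=[]
for k,cr in((c,(240,110,330,210)),(t,(370,150,460,250))):
    x0,y0,x1,y1=cr; A=cv2.resize(k["pixels"][y0:y1,x0:x1,::-1],None,fx=4.4,fy=5,interpolation=cv2.INTER_CUBIC)
    A=cv2.resize(k["pixels"][y0:y1,x0:x1,::-1],(396,500),interpolation=cv2.INTER_CUBIC)
    for P,col in((G+.0737*u,(0,255,0)),(G+.0397*u,(255,255,0)),((.582,-.065,.062),(255,0,255)),((.582,-.167,.062),(255,0,255))):
        p=proj(k,P)[0]; cv2.circle(A,(int((p[0]-x0+.5)*4.4),int((p[1]-y0+.5)*5)),2,col,-1)
    im.append(A)
cv2.imwrite("pics/s4.png",np.hstack(im))
E
```

```text
7.8833 [ 0.5316 -0.0632  0.135 ] [ 1.      0.0005 -0.001  -0.0004] [-0.1662  0.0091  0.3684] 0.012088217757552568
gauge_tip [(0.82, array([ 0.368 ,  0.247 , -0.0009])), (0.82, array([ 0.547 ,  0.2192, -0.0016])), (0.54, array([ 0.5747, -0.0711,  0.0978]))]
gauge [(0.86, array([0.5427, 0.2195, 0.0456])), (0.69, array([0.3705, 0.2436, 0.0468])), (0.66, array([ 0.5516, -0.0612,  0.1228]))]
slot_a [(0.9, array([ 0.5786, -0.065 ,  0.061 ])), (0.74, array([ 0.5818, -0.0985,  0.0621])), (0.72, array([ 0.583 , -0.1665,  0.064 ]))]
gauge_tip [(0.42, array([ 0.3871, -0.2063, -0.0007]))]
gauge [(0.74, array([0.548 , 0.2168, 0.0474]))]
slot_a []
```

View pics/s4.png

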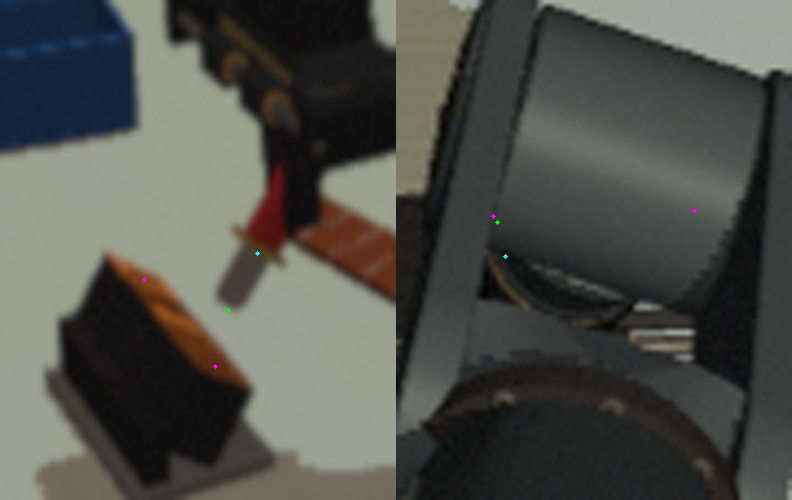

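The projected tip and collar match the picture to within about 2 mm and 2°, with the tip at crop (230,303). I'm going to slot a's mouth and then in gently.

servo_tool:
  rows: [0.9,0.001,0,0.012,0,0.9,0.0028,0,0.0126,0,0.9,0,0,0,0,0.9,0,0,0,0]

```text
time: 8.52
position: [0.536, -0.0641, 0.1096]
tool_rot: [1.0, 0.0, -0.001, -0.0]
ft_force: [0.3, 0.7, 0.2]
grip_width: 0.0117
grip_force: 20.0
```

servo_tool:
  rows: [0.9,0.0023,0,0.0033,0,0.9,0.0023,0,0.0033,0,0.9,0.0011,0,0.0016,0,0.9,0,0,0,0,0.9,0,0,0,0]

```text
time: 8.93
position: [0.5423, -0.0645, 0.1022]
tool_rot: [1.0, -0.0, -0.0, -0.0]
ft_force: [-0.8, -0.5, -0.3]
grip_width: 0.0118
grip_force: 20.0
```

servo_tool:
  rows: [0.9,0.0011,0,0.0016,0,0.9,0.0011,0,0.0016,0,0.9,0,0,0,0,0.9,0,0,0,0]

```text
time: 9.27
position: [0.5444, -0.0645, 0.0992]
tool_rot: [1.0, -0.0, -0.0, -0.0]
ft_force: [-1.5, 0.7, 2.6]
grip_width: 0.0121
grip_force: 20.0
```

```bash
cat > look.py <<'E'
from h import *
import sys
np.set_printoptions(precision=4,suppress=True)
F=[];P=[]
for i in range(4):
    c=robot.camera("scene"); o=robot.get_obs(); F.append(o["ft_force"]); P.append(o["position"])
print(o["time"],np.mean(P,0),np.mean(F,0),np.std(F,0)); 
if len(sys.argv)>1: save(c,sys.argv[1],(240,120,330,210),6)
E
python3 look.py s5.png
```

```text
9.4667 [ 0.5444 -0.0645  0.0992] [-1.0907  0.3645  1.3209] [0.2401 0.6823 0.4637]
```

View pics/s5.png

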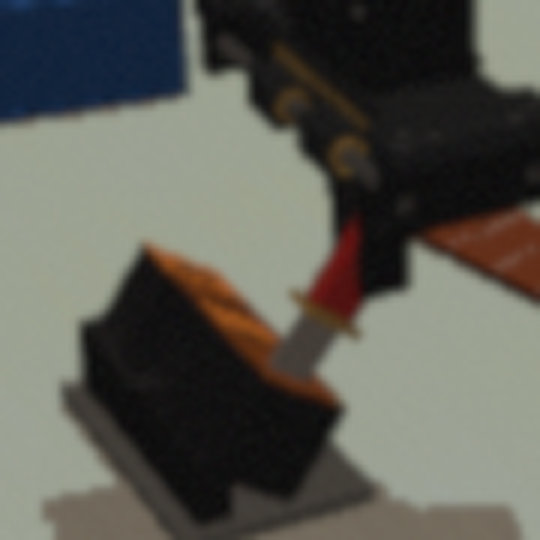

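The picture shows the blade entering slot a's mouth at about (292,375), with about 25 mm still visible. The force is small, so I'm continuing gently.

servo_tool:
  rows: [0.9,0.0009,0,0.0012,0,0.9,0.0008,0,0.0012,0,0.9,0,0,0,0,0.9,0,0,0,0]

```text
time: 9.8
position: [0.5439, -0.0643, 0.097]
tool_rot: [1.0, 0.0, -0.002, -0.0]
ft_force: [-6.3, -0.7, 7.8]
grip_width: 0.0115
grip_force: 20.0
```

```bash
python3 look.py
```

```text
10.0 [ 0.5439 -0.0643  0.097 ] [-5.9757 -0.7843  7.5355] [0.2213 0.3061 0.1942]
```

Slot a gives about 9.6 N straight back along the blade, rising roughly 3 N/mm, so it's a stuck pick. I'm backing out and moving to slot b.

servo_tool:
  rows: [0.9,-0.0046,0,-0.0066,0,0.9,-0.0052,0,-0.0073,0,0.9,0,0.017,0,0,0.9,0,0.017,0,0,0.9,0,0,0,0]

```text
time: 10.42
position: [0.5378, -0.1012, 0.1115]
tool_rot: [1.0, -0.001, 0.002, 0.001]
ft_force: [0.3, -0.4, -0.7]
grip_width: 0.0119
grip_force: 20.0
```

servo_tool:
  rows: [0.9,0.0023,0,0.0033,0,0.9,0.0023,0,0.0033,0,0.9,0.0017,0,0.0024,0,0.9,0,0,0,0,0.9,0,0,0,0]

```text
time: 10.83
position: [0.5419, -0.0976, 0.1011]
tool_rot: [1.0, 0.0, -0.001, -0.0]
ft_force: [-1.8, -0.4, 0.8]
grip_width: 0.0116
grip_force: 20.0
```

```bash
python3 look.py
```

```text
11.0333 [ 0.5419 -0.0977  0.1012] [-2.2232  0.0937  0.0605] [0.251  0.5234 0.2728]
```

servo_tool:
  rows: [0.9,-0.0012,0,0.0009,0,0.9,0,0,0,0,0.9,0.0009,0,0.0012,0,0.9,0.0008,0,0.0012,0,0.9,0,0,0,0]

```text
time: 11.45
position: [0.5431, -0.0985, 0.0978]
tool_rot: [1.0, -0.0, -0.0, -0.0]
ft_force: [-1.2, 1.2, -1.1]
grip_width: 0.0121
grip_force: 20.0
```

```bash
python3 look.py
```

```text
11.65 [ 0.5431 -0.0985  0.098 ] [-1.1506  0.168  -1.7762] [0.3126 0.2055 0.1784]
```

servo_tool:
  rows: [0.9,-0.0008,0,0.0006,0,0.9,0.0009,0,0.0012,0,0.9,0.0008,0,0.0012,0,0.9,0,0,0,0]

```text
time: 11.98
position: [0.5431, -0.0985, 0.0958]
tool_rot: [1.0, 0.0, -0.001, 0.0]
ft_force: [-4.9, -0.2, 6.0]
grip_width: 0.0121
grip_force: 20.0
```

```bash
python3 look.py
```

```text
12.1833 [ 0.5431 -0.0985  0.0959] [-4.7616 -0.2557  5.652 ] [0.5728 0.4752 0.2984]
```

```bash
cat > depth.py <<'E'
from h import *
np.set_printoptions(precision=4,suppress=True)
c=robot.camera("scene"); o=robot.get_obs(); T=np.array(o["position"]); ym=T[1]
u=np.array([.574,0,-.819]); v=np.array([.819,0,.574])
M=np.array([.582,ym,.062])
hsv=cv2.cvtColor(c["pixels"],cv2.COLOR_RGB2HSV)
p0=proj(c,M-u*.024)[0]
m=(hsv[...,0]>13)&(hsv[...,0]<28)&(hsv[...,1]>90)
red=((hsv[...,0]<6)|(hsv[...,0]>174))&(hsv[...,1]>140)&(hsv[...,2]>50)
x,y=np.round(p0).astype(int); 
for n,k in(("brass",m),("red",red)):
    w=np.zeros_like(k); w[y-22:y+12,x-12:x+14]=k[y-22:y+12,x-12:x+14]
    yy,xx=np.nonzero(w); print(n,len(xx),xx.mean(),yy.mean(),xx.min(),xx.max(),yy.min(),yy.max())
for L in(.014,.020,.024,.028,.034):
    print(L,proj(c,[M-u*L-u*.002]).round(1), proj(c,[M-u*(L+.002)+v*.015,M-u*(L+.002)-v*.015]).round(1).tolist())
G=T+[0,0,.019]; print("from tcp: collar",proj(c,G+.0397*u-.002*u), "mouth",proj(c,M))
r=robot.outline_of(c,"gauge")
for d in r:
    yy,xx=np.nonzero(d["region"]); print(round(d["score"],2),len(xx),xx.min(),xx.max(),yy.min(),yy.max())
im=cv2.resize(c["pixels"][y-28:y+22,x-32:x+28,::-1],(720,600),interpolation=cv2.INTER_CUBIC)
for q in(M,M+.013*v,M-.013*v):
    a=proj(c,q)[0]; cv2.circle(im,(int((a[0]-x+32.5)*12),int((a[1]-y+28.5)*12)),3,(255,0,255),-1)
cv2.imwrite("pics/d1.png",im); print("crop origin",x-32,y-28)
E
python3 depth.py
```

```text
brass 19 287.0 167.3684210526316 276 292 164 176
red 69 291.1014492753623 160.36231884057972 287 294 152 167
0.014 [[286.  171.7]] [[281.6, 169.9], [290.3, 173.4]]
0.02 [[287.1 169.7]] [[282.7, 168.0], [291.4, 171.5]]
0.024 [[287.9 168.5]] [[283.5, 166.6], [292.2, 170.2]]
0.028 [[288.7 167.2]] [[284.3, 165.3], [293.0, 169.0]]
0.034 [[289.8 165.2]] [[285.4, 163.4], [294.1, 167.0]]
from tcp: collar [[288.6875 167.9905]] mouth [[282.9779 176.8143]]
0.79 563 423 442 200 246
0.71 566 304 354 151 176
0.69 750 349 369 216 261
0.66 184 279 294 154 176
crop origin 256 141
```

View pics/d1.png

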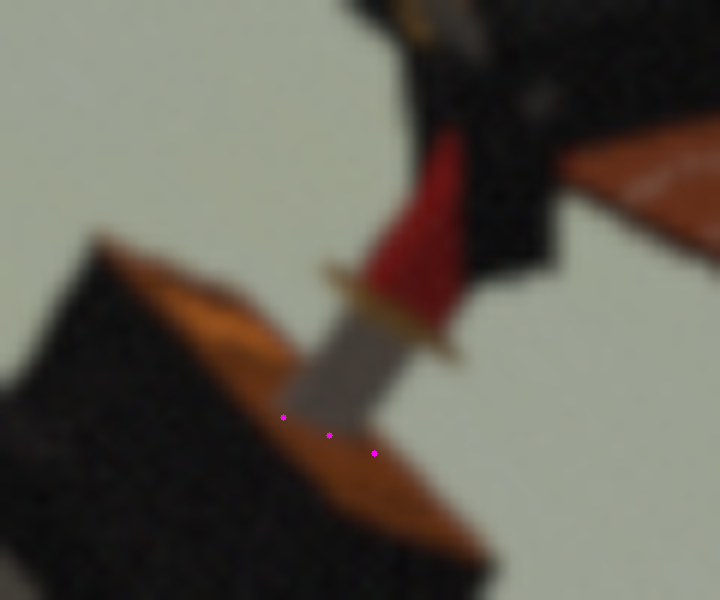

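The crop shows the blade (mouth contact about (318,420)) over-tilted by about 6° and high in the slot, between the slot-end marks (283,417) and (374,453). The jam may therefore be the lip and not a pick. I'll retreat a little, straighten against the upper lip, re-centre and check.

servo_tool:
  rows: [0.9,-0.0023,0,-0.0033,0,0.9,0.0021,0,-0.0015,0,0.9,0.002,0,-0.0014,0,0.9,0,0,0,0]

```text
time: 12.62
position: [0.5449, -0.098, 0.1012]
tool_rot: [1.0, 0.0, -0.001, -0.001]
ft_force: [-4.6, -0.4, -2.0]
grip_width: 0.0121
grip_force: 20.0
```

```bash
python3 look.py; cat > ang.py <<'E'
from h import *
np.set_printoptions(precision=3,suppress=True)
c=robot.camera("scene"); T=np.array(robot.get_obs()["position"]); G=T+[0,0,.019]
S=8; K=cv2.resize(c["pixels"],None,fx=S,fy=S,interpolation=cv2.INTER_CUBIC).astype(np.float32)
g=K.mean(2); sat=K.max(2)-K.min(2)
def pt(P): return (proj(c,P)[0]+.5)*S
best=[]
# render model silhouette edges of the visible blade: contrast inside/outside along both edges
for th in np.arange(26,50,1.):
  for s in np.arange(-.008,.0081,.001):
    a=np.radians(th);u=np.array([np.sin(a),0,-np.cos(a)]);v=np.array([np.cos(a),0,np.sin(a)])
    sc=0
    for l in np.arange(.044,.058,.001):
      for e in(-1,1):
        f=lambda w:(lambda q:K[int(q[1]),int(q[0])])(pt(G+u*l+v*(s+e*w)))
        sc+=np.abs(f(.0085)-f(.0135)).sum()
    best.append((sc,th,s))
best.sort(reverse=True); print([(int(b[0]),b[1],round(b[2],4)) for b in best[:6]])
E
python3 ang.py
```

```text
12.8167 [ 0.5449 -0.098   0.101 ] [-4.0475  0.1898 -1.0826] [0.2458 0.5398 0.5838]
[(4802, np.float64(40.0), np.float64(-0.003)), (4784, np.float64(41.0), np.float64(-0.004)), (4780, np.float64(38.0), np.float64(-0.001)), (4756, np.float64(39.0), np.float64(-0.002)), (4752, np.float64(42.0), np.float64(-0.005)), (4751, np.float64(44.0), np.float64(-0.006))]
```

servo_tool:
  rows: [0.9,0,0,0,0,0.9,0.0016,0,-0.0011,0,0.9,0,0,0,0,0.9,0,0,0,0]
  newtons: 7

```text
time: 13.2
position: [0.5492, -0.0989, 0.1031]
tool_rot: [1.0, -0.0, 0.002, 0.0]
ft_force: [-0.2, 0.8, 0.1]
grip_width: 0.012
grip_force: 7.0
```

```bash
python3 look.py; python3 ang.py
```

```text
13.4 [ 0.5489 -0.0989  0.103 ] [-0.0531  0.3253 -0.2953] [0.1195 0.3114 0.4754]
[(4639, np.float64(39.0), np.float64(-0.005)), (4628, np.float64(38.0), np.float64(-0.004)), (4622, np.float64(40.0), np.float64(-0.006)), (4612, np.float64(37.0), np.float64(-0.003)), (4578, np.float64(36.0), np.float64(-0.002)), (4562, np.float64(42.0), np.float64(-0.008))]
```

servo_tool:
  rows: [0.9,-0.0016,0,0.0011,0,0.9,0.0009,0,0.0012,0,0.9,0.0008,0,0.0012,0,0.9,0,0,0,0]

```text
time: 13.78
position: [0.5476, -0.0985, 0.0988]
tool_rot: [1.0, -0.0, -0.0, -0.0]
ft_force: [-0.6, 0.8, -0.8]
grip_width: 0.0121
grip_force: 7.0
```

```bash
python3 look.py
```

```text
13.9833 [ 0.5476 -0.0985  0.0989] [-0.626   0.0202 -0.5002] [0.1822 0.2664 0.727 ]
```

servo_tool:
  rows: [0.9,0.0009,0,0.0012,0,0.9,0.0008,0,0.0012,0,0.9,0,0,0,0]

```text
time: 14.23
position: [0.5494, -0.0985, 0.0964]
tool_rot: [1.0, -0.0, -0.0, -0.0]
ft_force: [-0.5, 0.1, -0.8]
grip_width: 0.0121
grip_force: 7.0
```

```bash
python3 look.py
```

```text
14.4333 [ 0.5492 -0.0985  0.0966] [ 0.1913 -0.0733 -0.4897] [0.3747 0.2036 0.2643]
```

servo_tool:
  rows: [0.9,0.0009,0,0.0012,0,0.9,0.0008,0,0.0012,0,0.9,0,0,0,0,0.9,0,0,0,0]

```text
time: 14.77
position: [0.5505, -0.0984, 0.0944]
tool_rot: [1.0, 0.0, -0.0, -0.0]
ft_force: [-2.2, -0.7, 3.0]
grip_width: 0.0121
grip_force: 7.0
```

servo_tool:
  rows: [0.9,0.0009,0,0.0012,0,0.9,0,0,0,0,0.9,0,0,0,0]

```text
time: 15.02
position: [0.5509, -0.0984, 0.0932]
tool_rot: [1.0, 0.0, -0.001, -0.0]
ft_force: [-4.9, -0.1, 6.3]
grip_width: 0.0122
grip_force: 7.0
```

```bash
python3 look.py
```

```text
15.2167 [ 0.5509 -0.0984  0.0932] [-3.7155 -0.5927  5.3265] [0.5825 0.5219 0.2332]
```

Slot b, with clean alignment this time, has a springy stop at about 12.5 mm, so it's blocked. Next is slot c on the corrected line.

servo_tool:
  rows: [0.9,-0.0063,0,-0.009,0,0.9,-0.0063,0,-0.009,0,0.9,0,0.017,0,0,0.9,0,0.017,0,0,0.9,0,0,0,0]

```text
time: 15.63
position: [0.5405, -0.1353, 0.1123]
tool_rot: [1.0, -0.001, 0.002, 0.001]
ft_force: [0.6, 0.3, -0.4]
grip_width: 0.012
grip_force: 7.0
```

servo_tool:
  rows: [0.9,0.0023,0,0.0033,0,0.9,0.0023,0,0.0033,0,0.9,0.0017,0,0.0024,0,0.9,0,0,0,0,0.9,0,0,0,0]

```text
time: 16.05
position: [0.5454, -0.1317, 0.1016]
tool_rot: [1.0, 0.0, -0.0, -0.0]
ft_force: [0.1, 0.8, -1.3]
grip_width: 0.0117
grip_force: 7.0
```

```bash
python3 look.py; python3 ang.py
```

```text
16.25 [ 0.5455 -0.132   0.1019] [ 0.3607 -0.0346 -0.9004] [0.5242 0.4088 0.4417]
[(5025, np.float64(39.0), np.float64(-0.005)), (5007, np.float64(38.0), np.float64(-0.004)), (4991, np.float64(37.0), np.float64(-0.003)), (4981, np.float64(40.0), np.float64(-0.006)), (4978, np.float64(36.0), np.float64(-0.002)), (4960, np.float64(41.0), np.float64(-0.007))]
```

servo_tool:
  rows: [0.9,0.0009,0,0.0012,0,0.9,0.0008,0,0.0012,0,0.9,0,0,0,0,0.9,0,0,0,0]

```text
time: 16.63
position: [0.5473, -0.1325, 0.0996]
tool_rot: [1.0, -0.0, -0.0, -0.0]
ft_force: [-0.3, 0.1, -0.4]
grip_width: 0.0118
grip_force: 7.0
```

servo_tool:
  rows: [0.9,0.0009,0,0.0012,0,0.9,0.0008,0,0.0012,0,0.9,0,0,0,0,0.9,0,0,0,0]

```text
time: 16.97
position: [0.5489, -0.1325, 0.0971]
tool_rot: [1.0, -0.0, -0.0, -0.0]
ft_force: [-0.6, -1.0, -1.0]
grip_width: 0.0118
grip_force: 7.0
```

servo_tool:
  rows: [0.9,0.0009,0,0.0012,0,0.9,0.0008,0,0.0012,0,0.9,0,0,0,0,0.9,0,0,0,0]

```text
time: 17.3
position: [0.5506, -0.1324, 0.0947]
tool_rot: [1.0, -0.0, -0.0, -0.0]
ft_force: [-0.5, 0.1, -0.2]
grip_width: 0.0116
grip_force: 7.0
```

servo_tool:
  rows: [0.9,0.0009,0,0.0012,0,0.9,0.0008,0,0.0012,0,0.9,0,0,0,0,0.9,0,0,0,0]

```text
time: 17.63
position: [0.5523, -0.1325, 0.0923]
tool_rot: [1.0, -0.0, -0.0, -0.0]
ft_force: [0.2, 1.1, -0.7]
grip_width: 0.012
grip_force: 7.0
```

servo_tool:
  rows: [0.9,0.0009,0,0.0012,0,0.9,0.0008,0,0.0012,0,0.9,0,0,0,0,0.9,0,0,0,0]

```text
time: 17.97
position: [0.554, -0.1324, 0.0899]
tool_rot: [1.0, -0.0, -0.0, -0.0]
ft_force: [-0.2, -0.2, -0.1]
grip_width: 0.0119
grip_force: 7.0
```

servo_tool:
  rows: [0.9,0.0009,0,0.0012,0,0.9,0.0008,0,0.0012,0,0.9,0,0,0,0,0.9,0,0,0,0]

```text
time: 18.3
position: [0.5557, -0.1325, 0.0878]
tool_rot: [1.0, -0.0, -0.0, 0.0]
ft_force: [-1.3, 1.2, 2.2]
grip_width: 0.0118
grip_force: 7.0
```

servo_tool:
  rows: [0.9,0.0009,0,0.0012,0,0.9,0,0,0,0,0.9,0,0,0,0]

```text
time: 18.55
position: [0.5562, -0.1324, 0.0866]
tool_rot: [1.0, 0.0, -0.0, -0.0]
ft_force: [-3.1, 0.3, 4.1]
grip_width: 0.0115
grip_force: 7.0
```

```bash
python3 look.py
```

```text
18.75 [ 0.5562 -0.1324  0.0866] [-3.0011 -0.3498  4.3495] [0.7315 0.573  0.5816]
```

Slot c has a springy stop at about 21.5 mm, so it's blocked. Next is slot d.

servo_tool:
  rows: [0.9,-0.0086,0,-0.0123,0,0.9,-0.0086,0,-0.0123,0,0.9,0,0.017,0,0,0.9,0,0.017,0,0,0.9,0,0,0,0]

```text
time: 19.17
position: [0.5413, -0.1695, 0.1113]
tool_rot: [1.0, -0.001, 0.002, 0.001]
ft_force: [0.9, -0.2, -0.4]
grip_width: 0.012
grip_force: 7.0
```

servo_tool:
  rows: [0.9,0.0023,0,0.0033,0,0.9,0.0023,0,0.0033,0,0.9,0.0017,0,0.0024,0,0.9,0,0,0,0,0.9,0,0,0,0]

```text
time: 19.58
position: [0.5456, -0.1656, 0.1014]
tool_rot: [1.0, 0.0, -0.001, -0.0]
ft_force: [-0.2, -0.7, -1.2]
grip_width: 0.0118
grip_force: 7.0
```

```bash
python3 look.py
```

```text
19.7833 [ 0.5457 -0.166   0.1019] [ 0.329  -0.2213 -0.5676] [0.4656 0.5388 0.6131]
```

servo_tool:
  rows: [0.9,0.0009,0,0.0012,0,0.9,0.0008,0,0.0012,0,0.9,0,0,0,0,0.9,0,0,0,0]

```text
time: 20.12
position: [0.5474, -0.1665, 0.0996]
tool_rot: [1.0, -0.0, -0.0, -0.0]
ft_force: [-0.8, -0.6, -1.3]
grip_width: 0.0116
grip_force: 7.0
```

servo_tool:
  rows: [0.9,0.0009,0,0.0012,0,0.9,0.0008,0,0.0012,0,0.9,0,0,0,0,0.9,0,0,0,0]

```text
time: 20.45
position: [0.5492, -0.1665, 0.0971]
tool_rot: [1.0, -0.0, -0.0, -0.0]
ft_force: [0.7, -0.0, -0.9]
grip_width: 0.0119
grip_force: 7.0
```

servo_tool:
  rows: [0.9,0.0009,0,0.0012,0,0.9,0.0008,0,0.0012,0,0.9,0,0,0,0,0.9,0,0,0,0]

```text
time: 20.78
position: [0.5508, -0.1664, 0.0947]
tool_rot: [1.0, -0.0, -0.0, -0.0]
ft_force: [0.1, 0.2, -1.3]
grip_width: 0.0124
grip_force: 7.0
```

servo_tool:
  rows: [0.9,0.0009,0,0.0012,0,0.9,0.0008,0,0.0012,0,0.9,0,0,0,0,0.9,0,0,0,0]

```text
time: 21.12
position: [0.5525, -0.1664, 0.0923]
tool_rot: [1.0, -0.0, -0.0, -0.0]
ft_force: [-0.0, -0.7, -0.9]
grip_width: 0.0123
grip_force: 7.0
```

servo_tool:
  rows: [0.9,0.0009,0,0.0012,0,0.9,0.0008,0,0.0012,0,0.9,0,0,0,0,0.9,0,0,0,0]

```text
time: 21.45
position: [0.5539, -0.1664, 0.0902]
tool_rot: [1.0, 0.0, -0.0, -0.0]
ft_force: [-2.6, -0.5, 2.4]
grip_width: 0.0116
grip_force: 7.0
```

servo_tool:
  rows: [0.9,0.0009,0,0.0012,0,0.9,0,0,0,0,0.9,0,0,0,0]

```text
time: 21.7
position: [0.5544, -0.1664, 0.0891]
tool_rot: [1.0, 0.0, -0.001, -0.0]
ft_force: [-4.8, -0.2, 4.6]
grip_width: 0.0119
grip_force: 7.0
```

```bash
python3 look.py
```

```text
21.9 [ 0.5544 -0.1664  0.0891] [-4.3393  0.1757  5.371 ] [0.272  0.25   0.7823]
```

Slot d stops springily at about 18 mm, so it's blocked. That leaves slot a, whose first jam was the lip. I'll retry it on the corrected line.

servo_tool:
  rows: [0.9,-0.0078,0,-0.011,0,0.9,-0.0077,0,-0.0111,0,0.9,0,-0.034,0,0,0.9,0,-0.034,0,0,0.9,0,-0.034,0,0]

```text
time: 22.32
position: [0.5403, -0.0643, 0.1123]
tool_rot: [1.0, -0.001, 0.002, 0.0]
ft_force: [0.9, 0.7, 0.0]
grip_width: 0.0119
grip_force: 7.0
```

servo_tool:
  rows: [0.9,0,0,0,0,0.9,0,0,0,0,0.9,0.0023,0,0.0033,0,0.9,0.0023,0,0.0033,0,0.9,0,0,0,0]

```text
time: 22.73
position: [0.5451, -0.0658, 0.104]
tool_rot: [1.0, -0.001, 0.0, 0.0]
ft_force: [0.0, -1.0, -0.4]
grip_width: 0.0118
grip_force: 7.0
```

servo_tool:
  rows: [0.9,0.0017,0,0.0024,0,0.9,0.0009,0,0.0012,0,0.9,0,0,0,0,0.9,0,0,0,0]

```text
time: 23.07
position: [0.5466, -0.0648, 0.1004]
tool_rot: [1.0, -0.0, -0.0, -0.0]
ft_force: [-0.5, -0.4, -1.4]
grip_width: 0.012
grip_force: 7.0
```

```bash
python3 look.py
```

```text
23.2667 [ 0.5468 -0.0646  0.1007] [-0.6031 -0.1203 -0.6598] [0.2479 0.3547 0.1169]
```

servo_tool:
  rows: [0.9,0.0011,0,0.0016,0,0.9,0.0012,0,0.0017,0,0.9,0,0,0,0]

```text
time: 23.52
position: [0.5489, -0.0643, 0.097]
tool_rot: [1.0, 0.0, -0.001, -0.0]
ft_force: [-0.6, 0.3, -0.8]
grip_width: 0.0119
grip_force: 7.0
```

servo_tool:
  rows: [0.9,0.0011,0,0.0016,0,0.9,0.0012,0,0.0017,0,0.9,0,0,0,0]

```text
time: 23.77
position: [0.5512, -0.0643, 0.0936]
tool_rot: [1.0, -0.0, -0.0, -0.0]
ft_force: [-0.4, -0.2, -2.1]
grip_width: 0.0119
grip_force: 7.0
```

servo_tool:
  rows: [0.9,0.0011,0,0.0016,0,0.9,0.0012,0,0.0017,0,0.9,0,0,0,0]

```text
time: 24.02
position: [0.5536, -0.0644, 0.0904]
tool_rot: [1.0, -0.0, -0.0, -0.0]
ft_force: [-0.6, 0.1, -1.7]
grip_width: 0.012
grip_force: 7.0
```

servo_tool:
  rows: [0.9,0.0011,0,0.0016,0,0.9,0.0012,0,0.0017,0,0.9,0,0,0,0]

```text
time: 24.27
position: [0.5561, -0.0644, 0.0872]
tool_rot: [1.0, -0.0, -0.0, -0.0]
ft_force: [-1.6, -0.2, -1.0]
grip_width: 0.0119
grip_force: 7.0
```

servo_tool:
  rows: [0.9,0.0008,0,0.0019,0,0.9,0.001,0,0.0018,0,0.9,0,0,0,0]

```text
time: 24.52
position: [0.5585, -0.0646, 0.0836]
tool_rot: [1.0, -0.0, 0.001, 0.0]
ft_force: [-1.1, 0.4, -1.6]
grip_width: 0.0119
grip_force: 7.0
```

servo_tool:
  rows: [0.9,0.0008,0,0.0019,0,0.9,0.001,0,0.0018,0,0.9,0,0,0,0]

```text
time: 24.77
position: [0.5606, -0.0647, 0.0801]
tool_rot: [1.0, -0.0, 0.001, 0.0]
ft_force: [-0.0, -0.1, -1.2]
grip_width: 0.0116
grip_force: 7.0
```

servo_tool:
  rows: [0.9,0.0009,0,0.0012,0,0.9,0,0,0,0,0.9,0,0,0,0]

```text
time: 25.02
position: [0.5608, -0.0645, 0.079]
tool_rot: [1.0, -0.0, 0.0, 0.0]
ft_force: [0.0, -1.2, -0.6]
grip_width: 0.0122
grip_force: 7.0
```

servo_tool:
  rows: [0.9,0.0009,0,0.0012,0,0.9,0,0,0,0,0.9,0,0,0,0]

```text
time: 25.27
position: [0.5615, -0.0645, 0.0777]
tool_rot: [1.0, -0.0, 0.0, 0.0]
ft_force: [-0.1, 1.1, -0.5]
grip_width: 0.0119
grip_force: 7.0
```

servo_tool:
  rows: [0.9,0.0006,0,0.0008,0,0.9,0,0,0,0,0.9,0,0,0,0]

```text
time: 25.52
position: [0.562, -0.0645, 0.0769]
tool_rot: [1.0, -0.0, -0.0, -0.0]
ft_force: [0.4, 0.2, -0.8]
grip_width: 0.0121
grip_force: 7.0
```

```bash
python3 look.py
```

```text
25.7167 [ 0.562  -0.0645  0.0769] [-0.2096  0.0887 -0.7458] [0.5501 0.1702 0.3324]
```

servo_tool:
  rows: [0.9,0.0009,0,0.0012,0,0.9,0,0,0,0,0.9,0,0,0,0]

```text
time: 25.97
position: [0.563, -0.0645, 0.0758]
tool_rot: [1.0, -0.0, 0.0, 0.0]
ft_force: [-0.2, 0.4, 0.1]
grip_width: 0.012
grip_force: 7.0
```

```bash
python3 look.py
```

```text
26.1667 [ 0.563  -0.0645  0.0757] [ 0.3122 -0.0041 -0.1937] [0.2105 0.4266 0.4142]
```

servo_tool:
  rows: [0.9,0.0009,0,0.0012,0,0.9,0,0,0,0,0.9,0,0,0,0]

```text
time: 26.42
position: [0.563, -0.0645, 0.0748]
tool_rot: [1.0, 0.0, -0.001, -0.0]
ft_force: [-3.4, -1.1, 5.1]
grip_width: 0.012
grip_force: 7.0
```

```bash
python3 look.py s6.png
```

```text
26.6167 [ 0.563  -0.0645  0.0748] [-3.8347 -0.6061  5.2354] [0.5376 0.6062 0.2139]
```

View pics/s6.png

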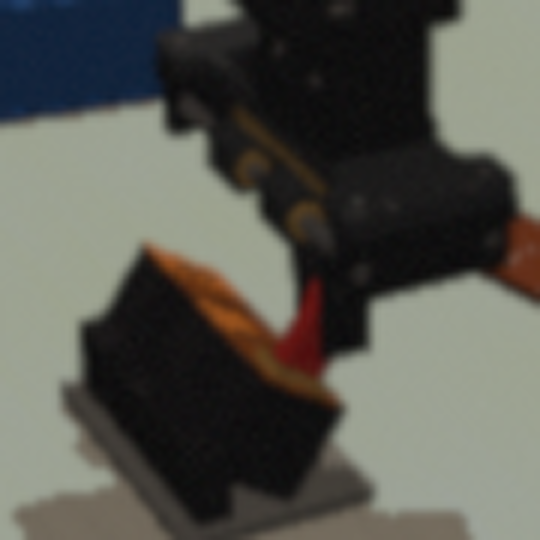

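The collar is seated on slot a's face at about (300,380), with about 6.5 N of firm contact. I'll finish with a light press at low grip, then release and retreat upward.

servo_tool:
  rows: [0.9,0.0004,0,0.0006,0,0.9,0,0,0,0,0.9,0,0,0,0,0.9,0,0,0,0]
  newtons: 4

```text
time: 26.95
position: [0.5637, -0.0645, 0.0741]
tool_rot: [1.0, 0.0, -0.001, -0.0]
ft_force: [-3.4, -0.6, 5.4]
grip_width: 0.0118
grip_force: 4.0
```

servo_tool:
  rows: [0.3,0,0,0,0,0,0,0,0,0,0,0,0,0,0,0,0,0,0,0,0,0,0,0,0]

```text
time: 27.37
position: [0.5645, -0.0645, 0.0738]
tool_rot: [1.0, -0.0, 0.0, -0.0]
ft_force: [0.2, 0.4, -0.7]
grip_width: 0.0373
grip_force: 0.0
```

servo_tool:
  rows: [0,0,0,-0.01,0,0,0,0,-0.03,0,0,0,0,-0.04,0,0,-0.03,0,-0.02,0,0,-0.04,0,0,0]

```text
time: 27.78
position: [0.5008, -0.0666, 0.1794]
tool_rot: [1.0, 0.0, 0.008, 0.003]
ft_force: [0.1, 0.0, 0.1]
grip_width: 0.0436
grip_force: 0.0
```

servo_tool:
  rows: [0,0,0.04,-0.01,0,0,0,0.04,0,0,0,0,0.04,0,0,0,0,0.04,0,0,0,0,0,0,0]

```text
time: 28.2
position: [0.4961, -0.2327, 0.1856]
tool_rot: [1.0, -0.003, 0.003, 0.004]
ft_force: [-0.1, -0.4, 0.9]
grip_width: 0.0435
grip_force: 0.0
```

```bash
python3 - <<'E'
from h import *
c=robot.camera("scene"); t=robot.camera("top"); print(robot.get_obs()["time"])
A=cv2.resize(c["pixels"][135:215,240:320,::-1],(400,400),interpolation=cv2.INTER_CUBIC)
B=cv2.resize(t["pixels"][150:230,360:440,::-1],(400,400),interpolation=cv2.INTER_CUBIC)
cv2.imwrite("pics/f.png",np.hstack([A,B]))
print([(round(d["score"],2),np.round(d["at"],4)) for k in(c,t) for d in robot.place_of(k,"gauge")])
E
```

```text
28.3
[(0.78, array([0.5468, 0.2181, 0.0439])), (0.65, array([0.3709, 0.2434, 0.0442])), (0.53, array([ 0.5796, -0.0652,  0.0592])), (0.79, array([0.5471, 0.216 , 0.0463])), (0.69, array([ 0.5804, -0.0647,  0.0593])), (0.47, array([0.368 , 0.2457, 0.044 ]))]
```

View pics/f.png

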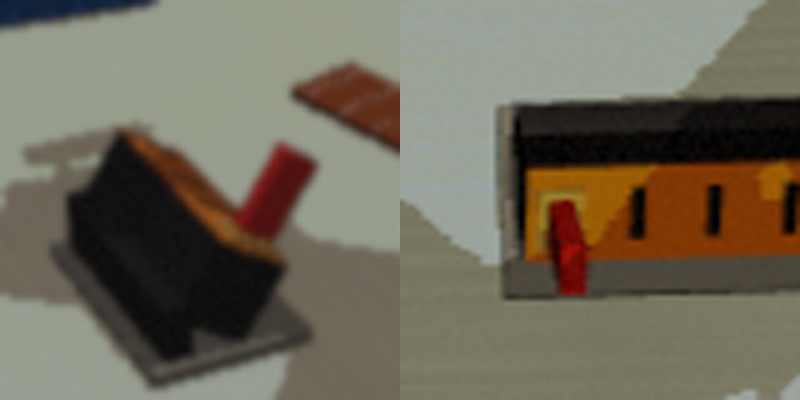

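The gauge stands in slot a, with its collar flat on the face at left crop (255,235) and right crop (560,215). It measures at the mouth position, and the gripper is clear.

```bash
python3 -c "
from rig import robot; print(robot.hand_in())"
```

```text
the job is handed in; nothing more can be done
None
```

I handed the job in with the gauge standing in slot a, the clear one, its collar home on the face. I found b, c and d blocked at about 12.5, 21.5 and 18 mm; on an earlier pass the blade jammed in a and b, apparently from misalignment at the slot lip, with up to about 10 N of push.

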